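# Hang a circuit-board carrier on the sloped rail and latch it at the stop

## Robot

A 6-joint arm with a two-finger parallel gripper is mounted at the origin on the work surface. World frame = base frame: x ahead of the robot, y to its left, z up, the work surface at z = 0. Lengths are in m, angles in rad, forces in N, time in s.
With the tool pointing down it reaches from about 0.25 to 0.775 m from the base axis. Payload 8.9 kg.
Tool frame: the origin (TCP) lies at the very end of the fingers, on their centre line; the grasp point (between the pads) lies bot.tcp_to_grasp behind it (bot.tcp_to_grasp is the distance from the TCP to the grasp point, in m); z points along the fingers, y is the line along which they close (so a half turn about z gives the same grasp; the last joint's range is limited). The gripper opens to 85 mm and grips with 20 to 120 N. Pads are 22 mm wide; open, the fingers measure 114 mm over their backs; the gripper's body (76 mm by 85 mm) begins 54 mm behind the grasp point. The pads swing forward as they close: fully open they stand 13 mm farther back than shut.
Start: joints at [-1.364, 0.291, -0.153, 1.127, 0, 1.431], TCP at [0.178, -0.494, 0.231] pointing down, gripper open.
Joint ranges: [-2.52, 2.52], [-0.91, 1.74], [-1.3, 1.37], [-1.96, 2.02], [-1.52, 1.47], [-3.14, 3.14]. Speed limits (rad/s): [2.22, 2.22, 2.79, 3.14, 3.14, 3.14].

## Interface

Orientations are given as a unit quaternion [x, y, z, w].
In Python, from plant import bot gives the robot as it stands.
- The arm moves only by the shell command python3 shift.py FILE [FORCE], which reads ROWS from the file FILE. ROWS is a JSON object whose key "steps" holds a list of rows, 1 to 10 of them, each of 5 numbers: the finger opening in m, then dx, dy, dz in normalised numbers (1 is 0.75 m), then a turn about the tool's z in a scale on which 1.0 is 2 rad; each row is the pose to reach, as a shift and turn from the pose commanded when the command began, along the tool's axes at that moment; what a row does not reach only later rows make up. A row lasts 1/8 s, in which the tool goes at most 0.0625 m and 0.188 rad, less where a joint would pass 70% of its speed; a pose out of reach is approached as far as the arm can. The fingers move at their own pace and stop on an object; FORCE is the grip in N (left out, the last holds). Time passes only in rows, so rows that do not move let the fingers close. It prints the time, the measured TCP pose, the force, the opening and the grip force at its end. Shift and turn numbers lie between -1 and 1, and a call with a number outside is refused. Input that does not fit is refused with a message, and nothing moves.
- bot.get_state(): the state, without advancing time (a new reading comes with each control period).
- bot.get_image(name): name is "scene" or "top"; returns the picture (420x560x3 uint8, red, green, blue); there is no depth.
- bot.get_calibration(name): a dict with "fx", "fy", "cx", "cy" (pixels), "eye" and "rotation" of the camera in the world. Camera axes: x right, y up, looking along -z (the intrinsics and any distortion apply to the point x, -y, -z); pixel columns grow to the right and rows downward; lengths in m; the calibration is good to about 2 mm. A picture is of the moment at which its call begins. get_calibration takes no time and is no camera call.
- bot.sign_off(): hands the job in; it is judged then, once.
The state is a dict: "t": time; "joint_positions": joint angles; "qd": joint speeds; "tau": joint torques, N m; "tool_pos": TCP position; "tool_rot": TCP orientation; "contact_force": force on the tool from outside, world axes, zero at the start; "wrist_torque": the same for the moment, N m; "finger_gap": finger opening in m; "finger_force": force on a finger pad.
Only numpy, scipy, OpenCV 4.12 (cv2) and the standard library are available. Lean on these libraries where they do the work, as an engineer would, in place of code of your own. Each camera call takes 0.05 s, during which the arm holds its last target. There are 200 camera calls.

## Task

Take the carrier with the green circuit board (black frame) out of its rack and hang its hook over the sloped rail at the yellow band near the upper end. Let go so that it rolls down by itself to the sprung catch, see that it has stopped there, then press it on downhill past the catch until it clicks home and stays held against the sprung buffer, without driving the buffer to the end of its travel. Leave the copper-coloured spare carrier (blue frame) in the rack.

Things in the scene. Friction and masses are not known exactly. Their poses are not given: they have to be found in the camera images.
- carrier: Carrier to hang, 0.45 kg +-20 %: black frame 120 (y) x 10 (x) x 80 (z) mm with a green circuit board, aluminium roller hook above. Origin: middle of the frame's underside, z up. It must hang with its y uphill and x as the rail's x, as it roughly stands already. Its -y end goes first. The hook's sizes are given at the carrier's points; all mm there are in this frame.
- carrier_hang (a point): (0,0,122): middle of the two roller contacts, which come to lie on the rail's top face. The hook is a channel, y -42 to 42, open to +x: back wall x -17 to -13, roof z 150 to 154 (x -22 to 22), lip x 13 to 17 from z 150 down to 114, bracket foot z 79 to 83. Put it on by moving it along +x, the rail passing between z 83 and 114, then lower it. Rollers are damped: rolls about 0.2 m/s.
- carrier_grip (a point): (0,0,176): in the grip tab, a plate 10 mm thick (x), 36 long (y), z 154 to 190, standing on the hook's roof. Pinch it here from above, fingers closing along x; room below the point to the roof is 22 mm.
- carrier_push (a point): (0,42,140): middle of the hook's uphill end wall, an upright face 26 mm wide (x), z 130 to 150, facing +y. Push here, along the rail. The other end wall (y -42) meets the buffer. A steel cross pin 8 mm thick on the roof at y -36, z 154 to 162, is what the catch holds.
- spare: Spare carrier, same shape and size, blue frame and plain copper-coloured board, origin likewise. It stands in the other rack slot; which slot varies. Leave it alone.
- rack: Grey fixed rack 150 x 150 mm, origin under its centre. Two slots along its y at x = +-46 mm, 13 mm wide, floor at z 12, walls to z 42. A carrier stands upright in each, hook mouth to +x. Lift straight up over 35 mm, then leave towards -y.
- rail_bar: Sloped flat steel bar 14 (x) x 12 (z) x 460 (y) mm, fixed on a post at each end. Origin: centre of its top face, 205 mm above the table. y points uphill along the bar (slope 12 degrees), z square to the top face, x away from the robot. Yellow band, where it is hung: y 70 to 170 (carrier_hang at 80 to 140). Tilted by the slope, both rollers bear at once.
- rail_catch_zone (a point): Point (0,-100,0) of the bar. A blue stop head is clamped somewhere here; its exact place is not given and varies by 40 mm. A carrier rolling down rests on its orange catch with carrier_hang at bar y -115 to -65 mm; home is about 17 mm further downhill. To push it past the catch ramp takes 3 to 8 N. Two arms of the head flank the tab (x beyond +-12, z 43 to 62 above the bar).
- buffer (a joint): How far the black sprung buffer in the stop head is pressed in, m. 0 free, end of travel 0.022. Starts at about 1.2 N and gains 0.6 N per mm (8 N at 0.011, 13 N at 0.020). A latched carrier keeps it pressed at about 0.005, an unlatched one leaves it at 0. To latch, press to 0.008 to 0.016 and let go; past 0.020 is rammed.

How it is judged:
By the outcome, as a careful person would: the job done as asked, in the order asked, and still so for the second after the job is handed in, with the robot touching nothing.
It also fails if it takes over 54 s, if anything falls off the work surface, if the arm or the gripper's body presses on something with over 40 N, if the wrist force passes 120 N, or if a joint passes its speed limit or range.

## Working session

There is one attempt and no reset: what is moved stays moved. The work goes in short steps, Python scripts to look and compute and a shell command to move; the robot and the scene stay as the last step left them, time stands still between calls to the robot, and variables do not carry over. Pictures are saved under pics/ and viewed, at most 10 in all, crops included, and the job is handed in when it is done.

```bash
ls; mkdir -p pics
python3 - <<'E'
from plant import bot
import cv2
for n in("scene","top"):
    cv2.imwrite(f"pics/{n}0.png",bot.get_image(n)[:,:,::-1]); c=bot.get_calibration(n); print(n,c)
s=bot.get_state(); print(s, bot.tcp_to_grasp)
E
```

```text
pics
plant.py
shift.py
scene {'fx': 503.642727653029, 'fy': 503.642727653029, 'cx': 275.47480536374076, 'cy': 207.30252494818922, 'eye': array([ 1.18711012, -0.14107815,  0.91084815]), 'rotation': array([0.2925831 , 0.21193724, 0.54451563, 0.75695473])}
top {'fx': 410.3959368818687, 'fy': 410.3959368818687, 'cx': 282.90150121343305, 'cy': 207.3948375018145, 'eye': array([0.40479836, 0.0805503 , 1.05890515]), 'rotation': array([ 0.0463446 , -0.04810709, -0.69576028,  0.71516118])}
{'t': 0.1, 'joint_positions': array([-1.36430823e+00,  2.91264131e-01, -1.54012836e-01,  1.12672115e+00,
       -2.53664666e-05,  1.43150031e+00]), 'qd': array([ 0.00094936, -0.00174571,  0.00154613, -0.00155142,  0.0002512 ,
       -0.00020057]), 'tau': array([ 1.43700101e-03, -5.37975776e+01,  3.31918144e+01,  9.30905517e-03,
       -1.87937399e-04,  4.19973230e-07]), 'tool_pos': array([ 0.17785845, -0.49354457,  0.23078305]), 'tool_rot': array([ 9.85091182e-01,  1.72031982e-01, -3.28600097e-05, -6.00131166e-04]), 'contact_force': array([0.22236004, 0.26129541, 0.55884305]), 'wrist_torque': array([ 0.02879844, -0.01070315, -0.03097595]), 'finger_force': 0.0, 'finger_gap': 0.08566062382804394} 0.0187
```

View pics/scene0.png

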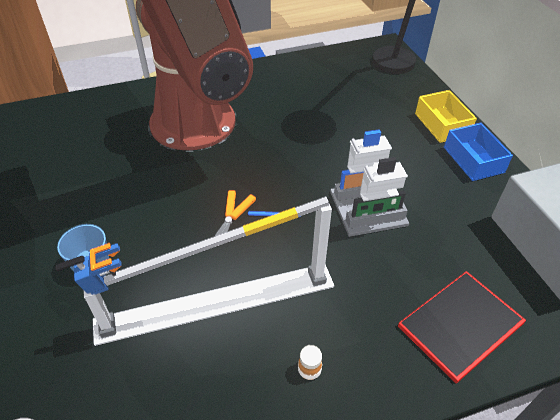

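View pics/top0.png

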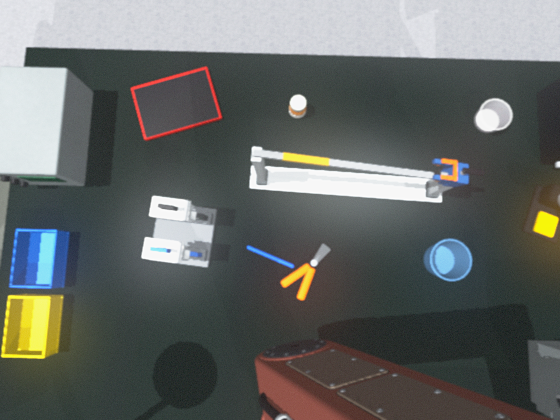

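The scene view shows the green carrier at about (380,190), with the dark tab at (388,165). The spare, with the blue tab, is behind it at (370,140). The rail runs from (325,200) down to the stop head at (100,265), with the yellow band at about (270,220). In the top view the green carrier is at (180,208), the spare at (178,250) and the stop head at (452,170).

Run:
```python
import cv2,numpy as np
s=cv2.imread("pics/scene0.png");t=cv2.imread("pics/top0.png")
def c(i,x,y,w,h): return cv2.resize(i[y:y+h,x:x+w],(400,300),interpolation=cv2.INTER_CUBIC)
a=np.hstack([c(s,320,120,100,120*0+75),c(t,135,190,100,75)])
a=np.vstack([np.hstack([c(s,325,125,100,75),c(t,135,190,100,75)]),np.hstack([c(s,60,200,100,75),c(t,400,140,80,60)])])
cv2.imwrite("pics/m0.png",a)
```

```text
(no output)
```

View pics/m0.png

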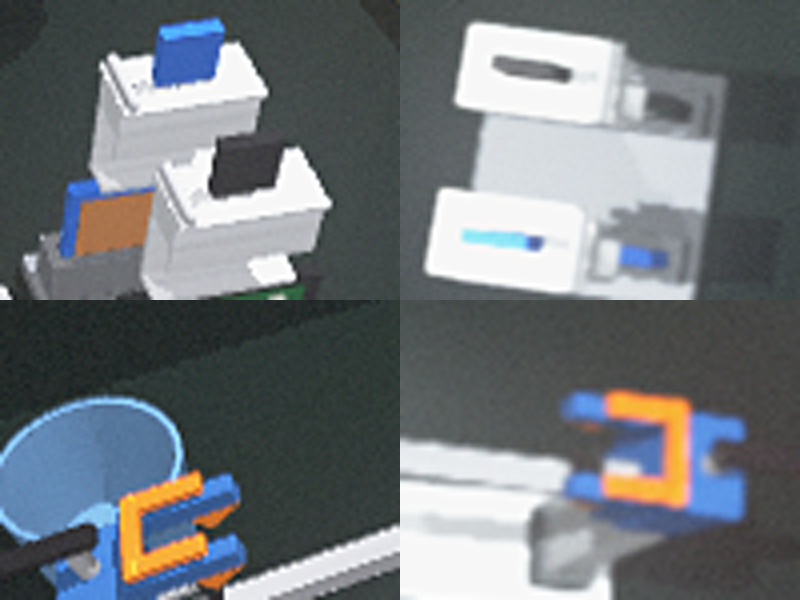

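The montage shows the roof corners of the green carrier clearly in both views. Next I'll triangulate them and look closely at the yellow band.

```bash
cat > h.py <<'E'
import numpy as np,cv2
from scipy.spatial.transform import Rotation as R
from plant import bot
C={n:bot.get_calibration(n) for n in("scene","top")}
def ray(n,p):
    c=C[n]; d=np.array([(p[0]-c["cx"])/c["fx"],-(p[1]-c["cy"])/c["fy"],-1.])
    d=R.from_quat(c["rotation"]).apply(d); return c["eye"],d/np.linalg.norm(d)
def tri(ps,pt):
    A=np.zeros((3,3));b=np.zeros(3);L=[ray("scene",ps),ray("top",pt)]
    for e,d in L:
        M=np.eye(3)-np.outer(d,d);A+=M;b+=M@e
    x=np.linalg.solve(A,b); return x,max(np.linalg.norm((np.eye(3)-np.outer(d,d))@(x-e)) for e,d in L)
def plane(n,p,z):
    e,d=ray(n,p); return e+d*(z-e[2])/d[2]
def px(n,P):
    c=C[n]; q=R.from_quat(c["rotation"]).inv().apply(np.asarray(P)-c["eye"])
    return np.array([c["cx"]+c["fx"]*q[0]/-q[2],c["cy"]+c["fy"]*q[1]/q[2]])
E
python3 - <<'E'
from h import *
np.set_printoptions(precision=4,suppress=True)
S=[(330,205),(190,222),(163,165),(300,145)];T=[(70,22),(223,40),(210,125),(57,108)]
P=[]
for s,t in zip(S,T):
    x,e=tri((325+s[0]/4-.4,125+s[1]/4-.4),(135+t[0]/4-.4,190+t[1]/4-.4));P.append(x);print(x,e)
P=np.array(P);m=P.mean(0);print("mean",m,"len",np.linalg.norm(P[0]-P[1]),np.linalg.norm(P[2]-P[3]),np.linalg.norm(P[0]-P[3]))
d=P[0]+P[3]-P[1]-P[2];print("yaw of y",np.degrees(np.arctan2(-d[0],d[1])))
for n in C:
    im=cv2.imread(f"pics/{n}0.png");h=cv2.cvtColor(im,cv2.COLOR_BGR2HSV)
    m=cv2.inRange(h,(20,90,80),(34,255,255))
    k,l,st,c=cv2.connectedComponentsWithStats(m)
    for i in range(1,k):
        if st[i,4]>60:
            q=cv2.findContours((l==i).astype(np.uint8),0,2)[0][0]
            print(n,st[i],cv2.boxPoints(cv2.minAreaRect(q)).round(1).tolist())
s=cv2.imread("pics/scene0.png");t=cv2.imread("pics/top0.png")
f=lambda i,x,y,w,h: cv2.resize(i[y:y+h,x:x+w],(800,300),interpolation=cv2.INTER_CUBIC)
cv2.imwrite("pics/m1.png",np.vstack([f(s,235,190,107,40),f(t,245,140,107,40)]))
E
```

```text
[0.5442 0.3683 0.1639] 0.0008788420755450382
[0.5368 0.2854 0.1695] 0.0023909212695565917
[0.4904 0.2912 0.1673] 0.0032959485280789386
[0.4969 0.3737 0.164 ] 0.0007525764788825244
mean [0.5171 0.3296 0.1662] len 0.08345566955855595 0.08286380226378591 0.047571078208695605
yaw of y -4.784924582766184
scene [ 415   90   62   53 1936] [[407.6000061035156, 105.69999694824219], [441.3999938964844, 76.5999984741211], [478.1000061035156, 119.5], [444.29998779296875, 148.5]]
scene [227 191  28  26 293] [[223.0, 213.1999969482422], [228.5, 189.6999969482422], [254.5, 195.8000030517578], [249.0, 219.3000030517578]]
scene [243 207  55  29 648] [[241.5, 224.89999389648438], [294.3999938964844, 205.89999389648438], [298.5, 217.10000610351562], [245.5, 236.1999969482422]]
top [282 152  48  14 420] [[281.79998779296875, 160.3000030517578], [283.0, 151.1999969482422], [329.1000061035156, 157.3000030517578], [327.8999938964844, 166.39999389648438]]
top [532 210  28  28 530] [[530.7000122070312, 230.89999389648438], [538.0999755859375, 208.6999969482422], [560.2999877929688, 216.10000610351562], [552.9000244140625, 238.3000030517578]]
top [534 236  26  26 291] [[531.7000122070312, 257.3999938964844], [534.5, 235.8000030517578], [561.7999877929688, 239.39999389648438], [559.0, 261.0]]
top [282 265  32  34 385] [[280.3999938964844, 282.8999938964844], [299.79998779296875, 259.1000061035156], [320.79998779296875, 276.1000061035156], [301.3999938964844, 300.0]]
top [   0  294   65   65 3716] [[-0.0, 294.0], [64.0, 294.0], [64.0, 358.0], [0.0, 358.0]]
```

View pics/m1.png

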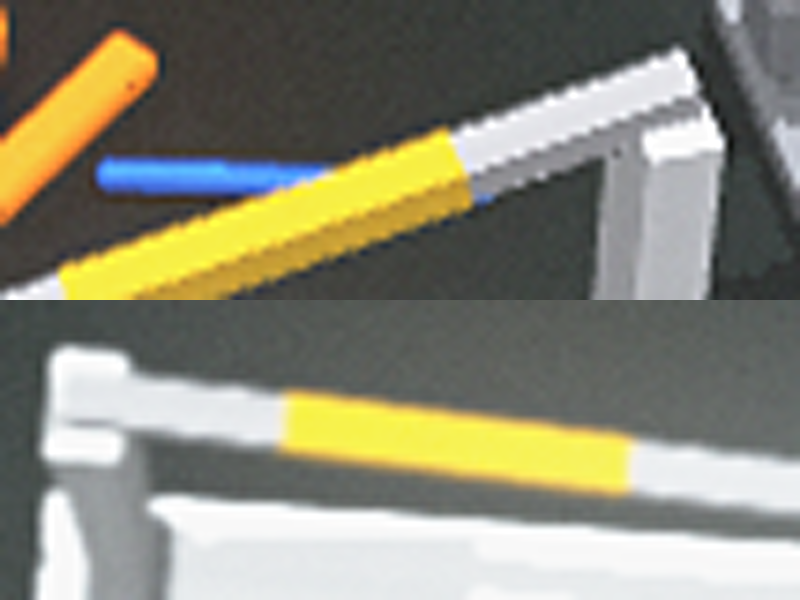

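The band's top-face corners are clear in both views. In the scene crop they are (448,130), (470,172) and (60,265); in the top crop (283,392), (635,437), (628,493) and (278,448).

Run:
```python
from h import *
np.set_printoptions(precision=4,suppress=True)
T=[(70,22),(223,40),(210,125),(57,108)]
Q=np.array([plane("top",(135+t[0]/4-.4,190+t[1]/4-.4),.1662) for t in T]);print(Q,"mean",Q.mean(0));d=Q[0]+Q[3]-Q[1]-Q[2];print(np.degrees(np.arctan2(-d[0],d[1])))
S=[(330,205),(190,222),(163,165),(300,145)]
Q=np.array([plane("scene",(325+t[0]/4-.4,125+t[1]/4-.4),.1662) for t in S]);print(Q,"mean",Q.mean(0));d=Q[0]+Q[3]-Q[1]-Q[2];print(np.degrees(np.arctan2(-d[0],d[1])))
f=lambda p,o:(o[0]+p[0]/7.48-.43,o[1]+p[1]/7.5-.43)
s=lambda *p:f(p,(235,190)); t=lambda *p:f((p[0],p[1]-300),(245,140))
E={}
for k,a,b in [("up-x",s(448,130),t(278,448)),("up+x",s(470,172),t(283,392)),("dn-x",s(60,265),t(628,493))]: E[k],e=tri(a,b);print(k,E[k],e)
# band ends by plane casting: heights at mid band ends (bar y 170, 70)
for yb,P in((170,[t(283,392),t(278,448)]),(70,[t(635,437),t(628,493)])):
    z=.205+yb/1000*np.sin(np.radians(12)); q=[plane("top",p,z) for p in P]; print(yb,q,"mid",(q[0]+q[1])/2)
for a in [s(448,130),s(470,172)]: print(plane("scene",a,.205+.17*np.sin(np.radians(12))))
print(plane("scene",s(60,265),.205+.07*np.sin(np.radians(12))))
```

```text
[[0.5442 0.3684 0.1662]
 [0.5365 0.2838 0.1662]
 [0.4894 0.2882 0.1662]
 [0.4964 0.3722 0.1662]] mean [0.5166 0.3282 0.1662]
-4.972016161733646
[[0.5462 0.3658 0.1662]
 [0.5341 0.2898 0.1662]
 [0.4897 0.2953 0.1662]
 [0.499  0.373  0.1662]] mean [0.5172 0.331  0.1662]
-7.925291949938236
up-x [0.6147 0.0851 0.2377] 3.877288414867118e-05
up+x [0.6302 0.0845 0.2391] 0.00039090946034024676
dn-x [ 0.6096 -0.0127  0.2185] 0.0005422840868980883
170 [array([0.6297, 0.0842, 0.2403]), array([0.614 , 0.0851, 0.2403])] mid [0.6219 0.0846 0.2403]
70 [array([ 0.6253, -0.0148,  0.2196]), array([ 0.6092, -0.0131,  0.2196])] mid [ 0.6173 -0.0139  0.2196]
[0.6169 0.0842 0.2403]
[0.6313 0.0845 0.2403]
[ 0.6106 -0.0123  0.2196]
```

```bash
cat > go.py <<'E'
import sys
from h import *
# x y z yaw_of_closing_line(deg) -> shift in tool axes
x,y,z,a=map(float,sys.argv[1:]); s=bot.get_state(); r=R.from_quat(s["tool_rot"])
d=r.inv().apply(np.array([x,y,z])-s["tool_pos"]); ty=r.apply([0,1,0]); cur=np.degrees(np.arctan2(ty[1],ty[0]))
w=(a-cur+90)%180-90
print("shift",d.round(4),"turn",round(-np.radians(w),4),"cur",s["tool_pos"].round(4),round(cur,2),"F",s["contact_force"].round(2),"gap",round(s["finger_gap"],4),"t",s["t"])
E
python3 go.py .517 .330 .27 -5.5
```

```text
shift [ 0.5982 -0.6599 -0.0383] turn -1.129 cur [ 0.1779 -0.4935  0.2308] -70.19 F [0.22 0.26 0.56] gap 0.0857 t 0.1
```

Careful with the scale: shifts go in shares of 0.75 m and turns go in shares of 2 rad. That gives: -0.66 m is -0.88, 0.598 m is 0.7973, -1.129 rad is -0.5645.

```bash
echo '{"steps":[[0.06,0.4,-0.44,-0.0507,-0.28],[0.06,0.4,-0.44,-0.0507,-0.28],[0.06,0.4,-0.44,-0.0507,-0.28],[0.06,0.4,-0.44,-0.0507,-0.28],[0.06,0.4,-0.44,-0.0507,-0.28],[0.06,0.4,-0.44,-0.0507,-0.28],[0.06,0.4,-0.44,-0.0507,-0.28],[0.06,0.7973,-0.88,-0.0507,-0.5645],[0.06,0.7973,-0.88,-0.0507,-0.5645],[0.06,0.7973,-0.88,-0.0507,-0.5645]]}' > mv.in && python3 shift.py mv.in 20; python3 go.py .517 .330 .27 -5.5
```

```text
t: 1.35
tool_pos: [0.4159, 0.0846, 0.2688]
tool_rot: [0.74, 0.672, 0.0, 0.0]
contact_force: [1.6, -0.3, 0.1]
finger_gap: 0.0603
finger_force: 0.0
shift [ 0.2539  0.0771 -0.0012] turn 0.0 cur [0.4159 0.0846 0.2688] -5.5 F [ 1.56 -0.28  0.07] gap 0.0603 t 1.35
```

In the tool's units: 0.254 m is 0.3387, 0.077 m is 0.1027.

```bash
echo '{"steps":[[0.06,0.3387,0.1027,0,0],[0.06,0.3387,0.1027,0,0],[0.06,0.3387,0.1027,0,0],[0.06,0.3387,0.1027,0,0],[0.06,0.3387,0.1027,0,0],[0.06,0.3387,0.1027,0,0],[0.06,0.3387,0.1027,0,0]]}' > mv.in && python3 shift.py mv.in; python3 go.py .517 .330 .172 -5.5
python3 - <<'E'
from h import *
s=bot.get_image("scene")[:,:,::-1];t=bot.get_image("top")[:,:,::-1]
f=lambda i,x,y: cv2.resize(i[y:y+110,x:x+110],(400,400),interpolation=cv2.INTER_CUBIC)
cv2.imwrite("pics/m2.png",np.hstack([f(s,325,100),f(t,120,170)]))
E
```

```text
t: 2.22
tool_pos: [0.5178, 0.3263, 0.2687]
tool_rot: [0.743, 0.67, -0.0, -0.0]
contact_force: [-0.5, -0.7, -0.4]
finger_gap: 0.0599
finger_force: 0.0
shift [ 0.0036 -0.0011  0.0967] turn -0.0069 cur [0.5178 0.3263 0.2687] -5.9 F [-0.47 -0.69 -0.37] gap 0.0599 t 2.225
```

View pics/m2.png

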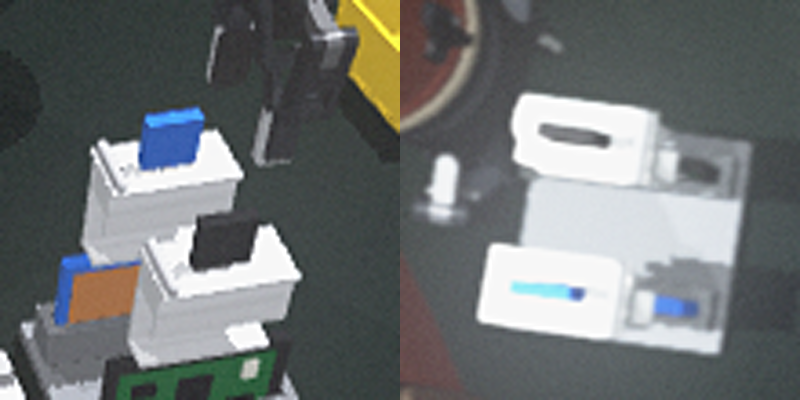

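The left crop shows the fingers to the right of the carriers, around crop (250,130). In the right crop the gripper is left of the rack, so it doesn't look as if it's over the tab. I'll check the projections before going down.

Run:
```python
from h import *
s=bot.get_state();print(s["t"],s["joint_positions"].round(3),s["tool_pos"],px("scene",s["tool_pos"]),px("top",s["tool_pos"]))
a=cv2.resize(bot.get_image("scene")[:,:,::-1],(400,300));b=cv2.resize(bot.get_image("top")[:,:,::-1],(400,300))
cv2.imwrite("pics/f3.png",np.hstack([a,b]))
```

```text
2.325 [ 0.443  0.447  0.177  1.301 -0.     2.117] [0.5179794  0.32616705 0.26915669] [392.33883436 133.63460158] [156.40369012 200.35878494]
```

View pics/f3.png

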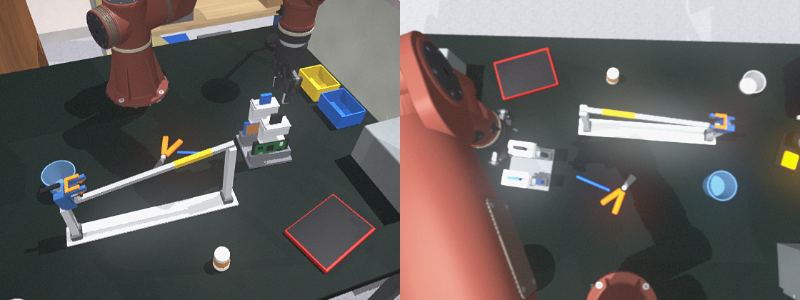

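The measured TCP projects to (392,134) in the scene view, right between the two fingertips, so the pose is consistent and the offset was only perspective. I'll go down and grip.

In the tool's units: 0.096 m is 0.128, 0.06 m is 0.08.

```bash
echo '{"steps":[[0.06,0.004,0,0.08,0],[0.06,0.004,0,0.128,0],[0.06,0.004,0,0.128,0],[0.06,0.004,0,0.128,0]]}' > mv.in && python3 shift.py mv.in; python3 go.py .517 .330 .172 -5.5; echo '{"steps":[[0.0,0,0,0,0],[0.0,0,0,0,0],[0.0,0,0,0,0],[0,0,0,0,0],[0,0,0,0,0],[0,0,0,0,0]]}' > mv.in && python3 shift.py mv.in 30
```

```text
t: 2.92
tool_pos: [0.5194, 0.3303, 0.1747]
tool_rot: [0.743, 0.67, 0.001, 0.0]
contact_force: [0.5, 0.1, 0.4]
finger_gap: 0.0597
finger_force: 0.0
shift [-0.0006 -0.0023  0.0027] turn -0.0069 cur [0.5194 0.3303 0.1747] -5.9 F [0.51 0.08 0.37] gap 0.0597 t 2.925
t: 3.68
tool_pos: [0.5184, 0.3304, 0.1736]
tool_rot: [0.742, 0.67, 0.0, -0.0]
contact_force: [-3.0, 0.1, 6.1]
finger_gap: 0.0096
finger_force: 30.0
```

In the tool's units: -0.13 m is -0.1733, -0.08 m is -0.1067.

```bash
echo '{"steps":[[0,0,0,-0.0533,0],[0,0,0,-0.1067,0],[0,0,0,-0.1733,0],[0,0,0,-0.1733,0],[0,0,0,-0.1733,0]]}' > mv.in && python3 shift.py mv.in; python3 go.py .555 .035 .300 -2.7
```

```text
t: 4.3
tool_pos: [0.518, 0.33, 0.3014]
tool_rot: [0.742, 0.67, -0.001, -0.0]
contact_force: [-0.2, -0.3, -4.6]
finger_gap: 0.009
finger_force: 30.7
shift [-0.2896  0.067   0.0016] turn -0.0554 cur [0.518  0.33   0.3014] -5.87 F [-0.25 -0.34 -4.64] gap 0.009 t 4.3
```

Lifted: 4.6 N of weight on the tool. Moving to a point beside the rail.

In the tool's units: -0.29 m is -0.3867, -0.27 m is -0.36, -0.055 rad is -0.0275.

```bash
echo '{"steps":[[0,-0.0733,0.016,0,0],[0,-0.1533,0.0347,0,-0.01],[0,-0.2333,0.0533,0,-0.02],[0,-0.3133,0.072,0,-0.0275],[0,-0.36,0.0827,0,-0.0275],[0,-0.3867,0.0893,0,-0.0275],[0,-0.3867,0.0893,0,-0.0275],[0,-0.3867,0.0893,0,-0.0275]]}' > mv.in && python3 shift.py mv.in; python3 go.py .605 .035 .300 -2.7;  python3 - <<'E'
from h import *
s=bot.get_image("scene")[:,:,::-1];t=bot.get_image("top")[:,:,::-1]
f=lambda i,x,y: cv2.resize(i[y:y+150,x:x+110],(400,545),interpolation=cv2.INTER_CUBIC)
cv2.imwrite("pics/m4.png",np.hstack([f(s,225,90),f(t,250,100)]))
E
```

```text
t: 5.3
tool_pos: [0.555, 0.0359, 0.3021]
tool_rot: [0.723, 0.69, -0.0, -0.001]
contact_force: [0.2, 0.2, -5.2]
finger_gap: 0.0095
finger_force: 30.3
shift [0.0014 0.0499 0.0021] turn 0.0004 cur [0.555  0.0359 0.3021] -2.67 F [ 0.23  0.22 -5.16] gap 0.0095 t 5.3
```

View pics/m4.png

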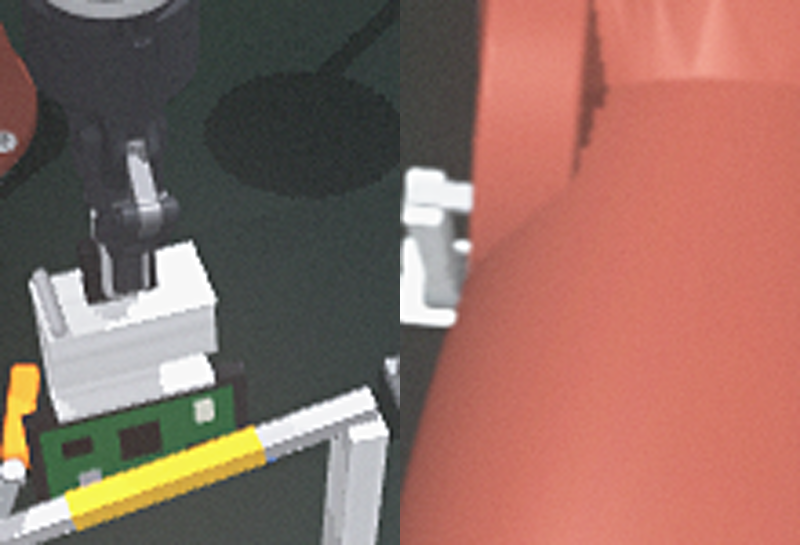

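The scene crop shows the carrier level in the grip, standing robot-side of the yellow band, with the foot's uphill end at crop (160-215, 355-390). The arm hides it in the top view. I'll work out the foot's extent in x.

Run:
```python
from h import *
o=np.array([.555,.0345,.1405]);r=R.from_euler("z",-2.7,degrees=True)
f=lambda x,y,z:((px("scene",o+r.apply(np.array([x,y,z])/1000))-[225,90])/.275).round(0)
for p in [(22,42,154),(22,-42,154),(-22,-42,154),(17,42,114),(17,-42,114),(13,42,114),(5,42,83),(13,42,83),(-13,42,83),(5,42,79),(5,-42,83),(5,60,80),(5,-60,80),(-17,42,83),(5,20,83),(5,60,0)]: print(p,f(*p))
```

```text
(22, 42, 154) [212. 300.]
(22, -42, 154) [ 43. 333.]
(-22, -42, 154) [ 23. 273.]
(17, 42, 114) [208. 351.]
(17, -42, 114) [ 46. 384.]
(13, 42, 114) [206. 345.]
(5, 42, 83) [201. 377.]
(13, 42, 83) [206. 387.]
(-13, 42, 83) [192. 353.]
(5, 42, 79) [201. 382.]
(5, -42, 83) [ 44. 409.]
(5, 60, 80) [234. 374.]
(5, -60, 80) [ 10. 420.]
(-17, 42, 83) [190. 348.]
(5, 20, 83) [161. 385.]
(5, 60, 0) [232. 474.]
```

The foot may extend far enough in x that the mouth is tight for a level carrier. So I'll first tilt it in the grip by resting the frame's underside on the rail top.

In the tool's units: -0.12 m is -0.16, -0.11 m is -0.1467.

```bash
echo '{"steps":[[0,0,0,-0.08,0],[0,0,0,-0.1467,0],[0,0,0.0267,-0.16,0],[0,0,0.0867,-0.16,0],[0,0,0.0867,-0.16,0],[0,0,0.0867,-0.16,0]]}' > mv.in && python3 shift.py mv.in 20; python3 go.py .620 .035 .405 -2.7
```

```text
t: 6.15
tool_pos: [0.62, 0.0326, 0.4222]
tool_rot: [0.723, 0.691, -0.0, -0.001]
contact_force: [0.7, -0.2, -3.7]
finger_gap: 0.0097
finger_force: 30.1
shift [ 0.0023 -0.0001  0.0172] turn 0.0007 cur [0.62   0.0326 0.4222] -2.66 F [ 0.67 -0.18 -3.7 ] gap 0.0097 t 6.15
```

In the tool's units: 0.021 m is 0.028, 0.019 m is 0.0253.

```bash
echo '{"steps":[[0,0.0027,0,0.0173,0],[0,0.0027,0,0.0227,0],[0,0.0027,0,0.0253,0],[0,0.0027,0,0.028,0],[0,0.0027,0,0.028,0]]}' > mv.in && python3 shift.py mv.in 20; echo '{"steps":[[0,0,0,0.0027,0],[0,0,0,0.0053,0],[0,0,0,0.0053,0]]}' > mv.in && python3 shift.py mv.in 20
```

```text
t: 6.78
tool_pos: [0.6204, 0.0337, 0.4024]
tool_rot: [0.724, 0.69, 0.0, 0.0]
contact_force: [-0.5, -0.7, -3.1]
finger_gap: 0.0094
finger_force: 30.5
t: 7.15
tool_pos: [0.621, 0.0324, 0.4012]
tool_rot: [0.724, 0.69, 0.001, 0.003]
contact_force: [-1.8, -7.8, 16.3]
finger_gap: 0.0092
finger_force: 33.6
```

In the tool's units: 0.003 m is 0.004, 0.002 m is 0.0027.

```bash
echo '{"steps":[[0,0,0,0.0027,0],[0,0,0,0.004,0],[0,0,0,0.004,0]]}' > mv.in && python3 shift.py mv.in 20
python3 - <<'E'
from h import *
s=bot.get_image("scene")[:,:,::-1]
cv2.imwrite("pics/m5.png",cv2.resize(s[60:240,200:350],(500,600),interpolation=cv2.INTER_CUBIC))
E
```

```text
t: 7.52
tool_pos: [0.6214, 0.0311, 0.4004]
tool_rot: [0.724, 0.69, 0.002, 0.005]
contact_force: [-3.3, -11.8, 30.2]
finger_gap: 0.0094
finger_force: 36.8
```

View pics/m5.png

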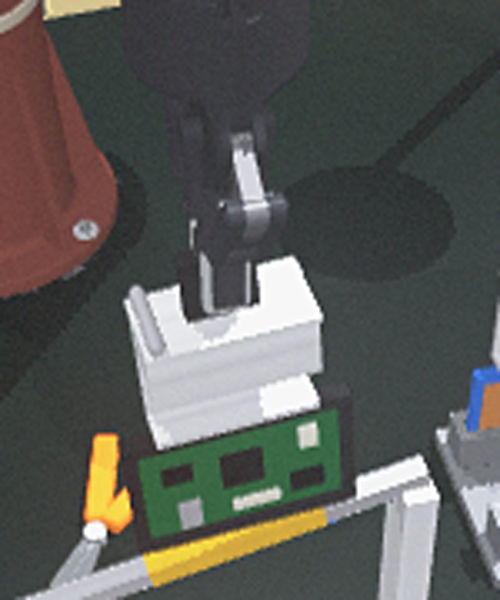

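The scene crop shows the frame's underside on the yellow band, with its uphill lower corner at crop (352,490) and its downhill lower corner near (148,552). I'll get the tilt by casting rays from these corners onto the frame's front plane.

```bash
cat > tilt.py <<'E'
from h import *
def cast(p,o,yaw,xoff):  # onto plane through carrier face, returns (along y, z)
    r=R.from_euler("z",yaw,degrees=True);n=r.apply([1,0,0]);ya=r.apply([0,1,0]);P0=np.array(o)+n*xoff
    e,d=ray("scene",p);X=e+d*((P0-e)@n)/(d@n);return (X-P0)@ya,X[2]
E
python3 - <<'E'
from tilt import *
f=lambda x,y:(200+x*.3-.35,60+y*.3-.35)
o=(.621,.033,.22)
for nm,a,b,xo in[("bottom",(148,552),(352,490),.005),("top",(130,462),(350,388),.005),("roof",(160,355),(322,320),.022),("roof2",(150,362),(322,318),.022),("foot/lip",(160,445),(318,398),.005),("rail low",(150,587),(330,527),.007)]:
    A=cast(f(*a),o,-2.7,xo);B=cast(f(*b),o,-2.7,xo);print(nm,np.round(A,4),np.round(B,4),np.degrees(np.arctan2(B[1]-A[1],B[0]-A[0])))
E
```

```text
bottom [-0.0455  0.2335] [0.0672 0.2483] 7.475094540183054
top [-0.0512  0.3044] [0.0628 0.3252] 10.344593030670882
roof [-0.0363  0.3883] [0.0409 0.3906] 1.723770768452471
roof2 [-0.0411  0.3852] [0.0409 0.3918] 4.658193988416554
foot/lip [-0.0355  0.3121] [0.0461 0.3227] 7.39415728866167
rail low [-0.0462  0.2068] [0.0551 0.2242] 9.778445220428186
```

In the tool's units: -0.018 m is -0.024, -0.012 m is -0.016.

```bash
echo '{"steps":[[0,-0.008,0,0.0013,0],[0,-0.016,0,0.0033,0],[0,-0.024,0,0.0053,0],[0,-0.024,0,0.0053,0]]}' > mv.in && python3 shift.py mv.in 20;  echo '{"steps":[[0,-0.008,0,0.002,0],[0,-0.016,0,0.004,0],[0,-0.024,0,0.006,0],[0,-0.024,0,0.006,0]]}' > mv.in && python3 shift.py mv.in 20
```

```text
t: 8.07
tool_pos: [0.6199, 0.0147, 0.3924]
tool_rot: [0.724, 0.69, 0.001, 0.001]
contact_force: [-1.7, -4.4, 8.6]
finger_gap: 0.0091
finger_force: 33.3
t: 8.57
tool_pos: [0.6194, -0.0018, 0.3895]
tool_rot: [0.724, 0.69, 0.002, 0.002]
contact_force: [-1.8, 2.8, 19.8]
finger_gap: 0.0094
finger_force: 36.1
```

In the tool's units: -0.01 m is -0.0133, -0.005 m is -0.0067.

```bash
echo '{"steps":[[0,-0.0067,0,0.004,0],[0,-0.0133,0,0.0067,0],[0,-0.0133,0,0.0067,0]]}' > mv.in && python3 shift.py mv.in 20
python3 - <<'E'
from h import *
s=bot.get_image("scene")[:,:,::-1]
cv2.imwrite("pics/m6.png",cv2.resize(s[60:240,200:350],(500,600),interpolation=cv2.INTER_CUBIC))
E
```

```text
t: 8.95
tool_pos: [0.6196, -0.012, 0.3881]
tool_rot: [0.724, 0.69, 0.004, 0.004]
contact_force: [-4.5, 2.4, 41.5]
finger_gap: 0.0093
finger_force: 42.8
```

View pics/m6.png

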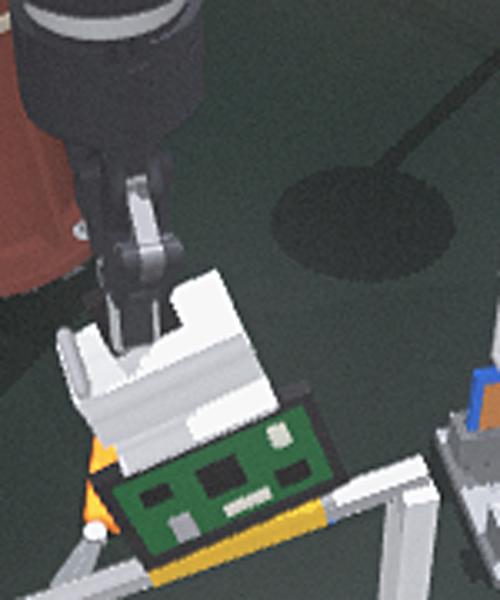

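The carrier is now tilted and flush with the rail: the frame's lower edge lies along the yellow band, crop (150,560) to (345,485). Now lift off and step back towards the robot.

Careful with the scale: shifts go in shares of 0.75 m and turns go in shares of 2 rad. That gives: -0.07 m is -0.0933, -0.035 m is -0.0467.

```bash
echo '{"steps":[[0,0,0,-0.0333,0],[0,0,0,-0.0467,0],[0,0,-0.04,-0.0467,0],[0,0,-0.0933,-0.0467,0],[0,0,-0.0933,-0.0467,0],[0,0,-0.0933,-0.0467,0]]}' > mv.in && python3 shift.py mv.in; python3 go.py .552 .0098 .2865 -2.7
```

```text
t: 9.75
tool_pos: [0.5488, -0.009, 0.4162]
tool_rot: [0.724, 0.69, 0.0, 0.0]
contact_force: [0.1, 0.1, -4.9]
finger_gap: 0.0093
finger_force: 33.9
shift [0.0189 0.0023 0.1297] turn -0.0005 cur [ 0.5488 -0.009   0.4162] -2.73 F [ 0.1   0.11 -4.89] gap 0.0093 t 9.75
```

In the tool's units: 0.13 m is 0.1733, 0.1 m is 0.1333.

```bash
echo '{"steps":[[0,0.0067,0,0.0667,0],[0,0.02,0,0.1333,0],[0,0.0253,0.0027,0.1733,0],[0,0.0253,0.0027,0.1733,0],[0,0.0253,0.0027,0.1733,0]]}' > mv.in && python3 shift.py mv.in; python3 go.py .620 .0098 .2865 -2.7
python3 - <<'E'
from h import *
s=bot.get_image("scene")[:,:,::-1]
cv2.imwrite("pics/m7.png",cv2.resize(s[80:260,200:350],(500,600),interpolation=cv2.INTER_CUBIC))
E
```

```text
t: 10.38
tool_pos: [0.5524, 0.0097, 0.2874]
tool_rot: [0.724, 0.69, 0.0, 0.001]
contact_force: [-0.2, -0.7, -4.3]
finger_gap: 0.0095
finger_force: 33.9
shift [0.0033 0.0675 0.001 ] turn -0.0004 cur [0.5524 0.0097 0.2874] -2.72 F [-0.22 -0.66 -4.27] gap 0.0095 t 10.375
```

View pics/m7.png

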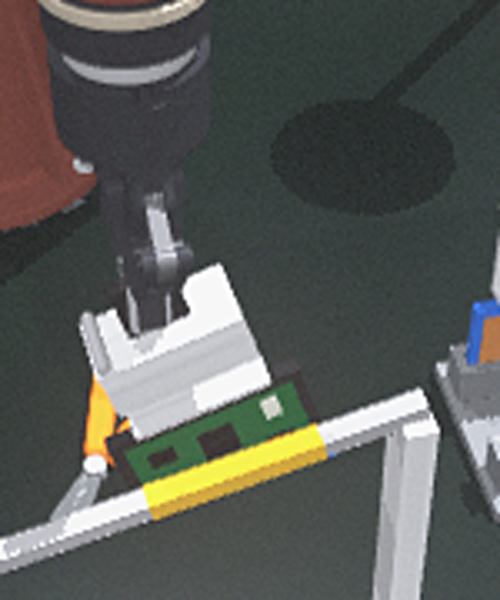

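The tilt held, with the hook parallel to the band. Moving in along +x.

In the tool's units: 0.045 m is 0.06, 0.035 m is 0.0467.

```bash
echo '{"steps":[[0,0.0013,0.0267,0,0],[0,0.0027,0.0467,0,0],[0,0.004,0.06,0,0],[0,0.004,0.06,0,0]]}' > mv.in && python3 shift.py mv.in; echo '{"steps":[[0,0,0.0133,0,0],[0,0,0.0293,0,0],[0,0,0.0293,0,0]]}' > mv.in && python3 shift.py mv.in;  python3 go.py .620 .0134 .2688 -2.7
```

```text
t: 10.92
tool_pos: [0.597, 0.0108, 0.2868]
tool_rot: [0.724, 0.69, 0.0, 0.0]
contact_force: [-0.4, 0.2, -4.7]
finger_gap: 0.0095
finger_force: 33.8
t: 11.3
tool_pos: [0.6189, 0.0097, 0.2862]
tool_rot: [0.724, 0.69, 0.0, 0.0]
contact_force: [-0.8, -0.1, -5.1]
finger_gap: 0.0096
finger_force: 33.8
shift [0.0037 0.0009 0.0174] turn -0.0004 cur [0.6189 0.0097 0.2862] -2.72 F [-0.8  -0.11 -5.15] gap 0.0096 t 11.3
```

Inside without contact. Now lowering along the rail normal.

In the tool's units: 0.014 m is 0.0187, 0.009 m is 0.012.

```bash
echo '{"steps":[[0,0.0027,0.0013,0.012,0],[0,0.004,0.0013,0.0187,0],[0,0.004,0.0013,0.0187,0]]}' > mv.in && python3 shift.py mv.in; echo '{"steps":[[0,0.0013,0,0.0027,0],[0,0.0013,0,0.0053,0],[0,0.0013,0,0.0053,0]]}' > mv.in && python3 shift.py mv.in
```

```text
t: 11.68
tool_pos: [0.6188, 0.013, 0.2716]
tool_rot: [0.724, 0.69, -0.0, -0.001]
contact_force: [-1.1, -1.0, -5.1]
finger_gap: 0.0094
finger_force: 33.8
t: 12.05
tool_pos: [0.6195, 0.0138, 0.2682]
tool_rot: [0.724, 0.69, -0.0, -0.0]
contact_force: [-1.0, 0.2, -4.9]
finger_gap: 0.0093
finger_force: 33.8
```

Run:
```python
from h import *
s=bot.get_image("scene")[:,:,::-1]
cv2.imwrite("pics/m8.png",cv2.resize(s[100:280,200:350],(500,600),interpolation=cv2.INTER_CUBIC))
```

```text
(no output)
```

View pics/m8.png

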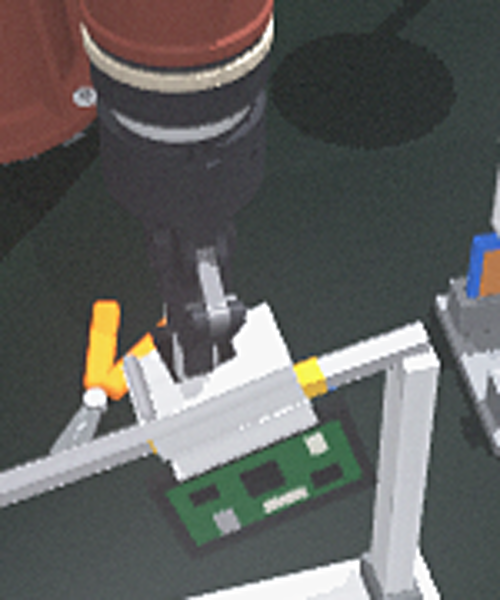

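The hook surrounds the rail, with the band visible at both ends. That was my eleventh picture, one over the limit of 10, so I'll use numeric measurements only from here. Lowering until the weight comes off.

In the tool's units: 0.002 m is 0.0027, 0.001 m is 0.0013.

```bash
echo '{"steps":[[0,0,0,0.0013,0],[0,0,0,0.0027,0],[0,0,0,0.0027,0]]}' > mv.in && python3 shift.py mv.in; echo '{"steps":[[0,0,0,0.0013,0],[0,0,0,0.002,0],[0,0,0,0.002,0]]}' > mv.in && python3 shift.py mv.in
```

```text
t: 12.48
tool_pos: [0.6195, 0.0138, 0.2663]
tool_rot: [0.724, 0.69, -0.0, 0.0]
contact_force: [-0.1, -0.4, -4.4]
finger_gap: 0.0092
finger_force: 34.0
t: 12.85
tool_pos: [0.6197, 0.0134, 0.2658]
tool_rot: [0.724, 0.69, 0.0, 0.001]
contact_force: [-2.5, 0.1, 5.5]
finger_gap: 0.0097
finger_force: 35.3
```

In the tool's units: -0.1 m is -0.1333, -0.08 m is -0.1067.

```bash
echo '{"steps":[[0,0,0,-0.0013,0],[0.07,0,0,-0.0013,0],[0.07,0,0,-0.0013,0],[0.07,0,0,-0.0013,0],[0.07,0,0,-0.0013,0],[0.07,0,0,-0.0013,0],[0.07,0,0,-0.04,0],[0.07,0,0,-0.1067,0],[0.07,0,0,-0.1333,0],[0.07,0,0,-0.1333,0]]}' > mv.in && python3 shift.py mv.in
cat > green.py <<'E'
from h import *
def cen(n):
    h=cv2.cvtColor(bot.get_image(n),cv2.COLOR_RGB2HSV);m=cv2.inRange(h,(50,90,30),(80,255,200))
    k,l,st,c=cv2.connectedComponentsWithStats(m);i=1+np.argmax(st[1:,4]);return c[i].round(2),st[i]
from h import ray
P=[]
for _ in range(3):
    c,st=cen("scene")
    # board front plane: rail x-plane + 5 mm
    n=R.from_euler("z",-2.7,degrees=True).apply([1,0,0]);e,d=ray("scene",c)
    X=e+d*((np.array([.6253,.0354,0])-e)@n)/(d@n);print(bot.get_state()["t"],c,st,X.round(4))
E
python3 green.py
```

```text
t: 14.1
tool_pos: [0.6203, 0.0137, 0.3661]
tool_rot: [0.724, 0.69, 0.001, 0.001]
contact_force: [-0.3, 1.3, -0.5]
finger_gap: 0.07
finger_force: 0.0
14.15 [200.33 272.64] [180 258  44  31 391] [ 0.6188 -0.1029  0.1231]
14.2 [197.85 273.28] [177 259  50  30 388] [ 0.6186 -0.1076  0.1229]
14.25 [192.16 274.64] [174 260  45  30 324] [ 0.618  -0.1185  0.1227]
```

```bash
echo '{"steps":[[0,0,0,0,0],[0,0,0,0,0],[0,0,0,0,0],[0,0,0,0,0],[0,0,0,0,0],[0,0,0,0,0],[0,0,0,0,0],[0,0,0,0,0]]}' > mv.in && python3 shift.py mv.in; python3 green.py; echo '{"steps":[[0,0,0,0,0],[0,0,0,0,0],[0,0,0,0,0],[0,0,0,0,0]]}' > mv.in && python3 shift.py mv.in; python3 green.py
python3 - <<'E'
from h import *
# white end wall / roof in scene+top numeric: green extents only, plus blue/orange head
for n in C:
    im=bot.get_image(n);h=cv2.cvtColor(im,cv2.COLOR_RGB2HSV)
    m=cv2.inRange(h,(5,150,120),(20,255,255));k,l,st,c=cv2.connectedComponentsWithStats(m)
    print(n,[(st[i].tolist(),c[i].round(1).tolist()) for i in range(1,k) if st[i,4]>15])
E
```

```text
t: 15.25
tool_pos: [0.6195, 0.0138, 0.3648]
tool_rot: [0.724, 0.69, 0.0, -0.0]
contact_force: [-0.1, -0.6, 0.6]
finger_gap: 0.0
finger_force: 0.0
15.3 [161.7  287.37] [133 271  61  34 619] [ 0.6152 -0.1788  0.1046]
15.35 [161.5  287.31] [133 271  61  34 609] [ 0.6152 -0.1791  0.1049]
15.4 [161.62 287.34] [133 271  62  34 617] [ 0.6152 -0.1789  0.1048]
t: 15.9
tool_pos: [0.6195, 0.0138, 0.3648]
tool_rot: [0.724, 0.69, -0.0, -0.0]
contact_force: [-0.6, -0.5, -0.5]
finger_gap: 0.0004
finger_force: 0.0
15.95 [161.64 287.42] [133 271  62  34 617] [ 0.6152 -0.179   0.1045]
16.0 [161.76 287.4 ] [133 271  61  34 626] [ 0.6152 -0.1787  0.1045]
16.05 [161.5  287.34] [133 271  62  34 610] [ 0.6152 -0.1792  0.1048]
scene [([346, 174, 15, 3, 18], [352.5, 175.1]), ([227, 190, 9, 17, 35], [231.4, 196.1]), ([225, 194, 31, 26, 130], [240.3, 208.3]), ([90, 243, 22, 28, 262], [98.7, 257.1]), ([108, 252, 10, 5, 22], [112.7, 254.2]), ([110, 268, 8, 4, 18], [113.8, 269.7]), ([299, 360, 23, 14, 100], [308.9, 369.1])]
top []
```

The carrier has stopped at the catch: its position is unchanged from t=15.3 to 16.05, with carrier_hang at about bar y −115. Next I'll move to just uphill of the end wall.

```bash
python3 go.py .6135 -.112 .212 -2.7
```

```text
shift [-0.1259 -0.      0.1528] turn -0.0004 cur [0.6195 0.0138 0.3648] -2.72 F [ 0.45 -0.23  0.01] gap -0.0002 t 16.15
```

In the tool's units: 0.153 m is 0.204, 0.13 m is 0.1733.

```bash
echo '{"steps":[[0,-0.08,0,0,0],[0,-0.16,0,0,0],[0,-0.168,0,0.04,0],[0,-0.168,0,0.12,0],[0,-0.168,0,0.1733,0],[0,-0.168,0,0.204,0],[0,-0.168,0,0.204,0],[0,-0.168,0,0.204,0]]}' > mv.in && python3 shift.py mv.in; python3 go.py .612 -.139 .2045 -2.7; python3 green.py
```

```text
t: 17.15
tool_pos: [0.6141, -0.1122, 0.2131]
tool_rot: [0.724, 0.69, 0.0, 0.001]
contact_force: [0.9, -0.3, -0.2]
finger_gap: -0.0001
finger_force: 0.0
shift [-0.0269 -0.0009  0.0086] turn -0.0003 cur [ 0.6141 -0.1122  0.2131] -2.72 F [ 0.93 -0.26 -0.24] gap -0.0001 t 17.15
17.2 [159.94 287.69] [133 271  60  34 560] [ 0.615  -0.1821  0.1049]
17.25 [160.17 287.56] [133 271  61  34 570] [ 0.6151 -0.1816  0.1051]
17.3 [159.95 287.55] [133 271  60  34 555] [ 0.615  -0.182   0.1053]
```

In the tool's units: -0.02 m is -0.0267, -0.016 m is -0.0213.

```bash
echo '{"steps":[[0,-0.0107,0,0.0027,0],[0,-0.0213,0,0.0051,0],[0,-0.0267,0,0.0063,0],[0,-0.0267,0,0.0063,0]]}' > mv.in && python3 shift.py mv.in; echo '{"steps":[[0,-0.004,0,0.0009,0],[0,-0.008,0,0.0017,0],[0,-0.008,0,0.0017,0],[0,-0.008,0,0.0017,0]]}' > mv.in && python3 shift.py mv.in; python3 green.py
```

```text
t: 17.8
tool_pos: [0.6124, -0.1325, 0.2069]
tool_rot: [0.724, 0.69, -0.0, -0.0]
contact_force: [-0.4, -0.1, 0.2]
finger_gap: -0.0
finger_force: 0.0
t: 18.3
tool_pos: [0.6123, -0.1379, 0.2058]
tool_rot: [0.724, 0.69, 0.0, -0.0]
contact_force: [0.1, 0.2, 0.4]
finger_gap: 0.0
finger_force: 0.0
18.35 [159.27 287.62] [133 271  58  34 529] [ 0.615  -0.1832  0.1056]
18.4 [159.18 287.74] [133 271  59  34 525] [ 0.615  -0.1835  0.1053]
18.45 [158.45 287.74] [133 271  58  34 512] [ 0.6149 -0.1847  0.1058]
```

In the tool's units: -0.004 m is -0.0053, -0.002 m is -0.0027.

```bash
for i in 1 ; do echo '{"steps":[[0,-0.0027,0,0.0005,0],[0,-0.0053,0,0.0011,0],[0,-0.0053,0,0.0011,0]]}' > mv.in && python3 shift.py mv.in; done; echo '{"steps":[[0,-0.0027,0,0.0005,0],[0,-0.0053,0,0.0011,0],[0,-0.0053,0,0.0011,0]]}' > mv.in && python3 shift.py mv.in; python3 green.py|tail -1
```

```text
t: 18.82
tool_pos: [0.6121, -0.1422, 0.2049]
tool_rot: [0.724, 0.69, -0.0, -0.0]
contact_force: [0.2, 0.5, 0.3]
finger_gap: 0.0
finger_force: 0.0
t: 19.2
tool_pos: [0.6119, -0.1459, 0.2042]
tool_rot: [0.724, 0.69, 0.0, -0.0]
contact_force: [-0.7, 2.2, 1.7]
finger_gap: 0.0002
finger_force: 1.1
19.35 [157.62 288.26] [132 272  58  33 525] [ 0.6148 -0.1865  0.1048]
```

Contact at y ≈ −0.146 (2 N). Now pushing on downhill in small steps and watching the force.

In the tool's units: -0.004 m is -0.0053, -0.002 m is -0.0027.

```bash
echo '{"steps":[[0,-0.0027,0,0.0005,0],[0,-0.0053,0,0.0012,0],[0,-0.0053,0,0.0012,0]]}' > mv.in && python3 shift.py mv.in|grep -E "pos|force"; echo '{"steps":[[0,-0.0027,0,0.0005,0],[0,-0.0053,0,0.0012,0],[0,-0.0053,0,0.0012,0]]}' > mv.in && python3 shift.py mv.in|grep -E "pos|force";echo '{"steps":[[0,-0.0027,0,0.0005,0],[0,-0.0053,0,0.0012,0],[0,-0.0053,0,0.0012,0]]}' > mv.in && python3 shift.py mv.in|grep -E "pos|force"; echo '{"steps":[[0,-0.0027,0,0.0005,0],[0,-0.0053,0,0.0012,0],[0,-0.0053,0,0.0012,0]]}' > mv.in && python3 shift.py mv.in|grep -E "pos|force"; python3 green.py|tail -1
```

```text
tool_pos: [0.6117, -0.1501, 0.2033]
contact_force: [-0.3, 3.5, 0.1]
finger_force: 1.6
tool_pos: [0.6115, -0.1549, 0.2023]
contact_force: [-0.6, 0.2, -0.3]
finger_force: 0.0
tool_pos: [0.6113, -0.1584, 0.2014]
contact_force: [-0.1, 0.1, -0.8]
finger_force: 0.0
tool_pos: [0.6111, -0.1618, 0.2006]
contact_force: [0.7, 3.4, 0.6]
finger_force: 1.9
21.0 [150.64 290.85] [123 275  61  33 556] [ 0.6142 -0.2001  0.1016]
```

```bash
echo '{"steps":[[0,-0.0027,0,0.0005,0],[0,-0.0053,0,0.0012,0],[0,-0.0053,0,0.0012,0]]}' > mv.in && python3 shift.py mv.in|grep -E "pos|force"; echo '{"steps":[[0,-0.002,0,0.0004,0],[0,-0.004,0,0.0008,0],[0,-0.004,0,0.0008,0]]}' > mv.in && python3 shift.py mv.in|grep -E "pos|force"; python3 green.py|tail -1
```

```text
tool_pos: [0.611, -0.1657, 0.1998]
contact_force: [0.6, 5.9, 3.1]
finger_force: 3.1
tool_pos: [0.6108, -0.1683, 0.1992]
contact_force: [0.2, 6.8, 3.5]
finger_force: 3.8
21.9 [147.55 292.  ] [120 276  60  33 567] [ 0.6139 -0.2062  0.1003]
```

About 8 N along the rail, so the buffer is pressed in about 11 mm. Backing off uphill and up.

In the tool's units: -0.15 m is -0.2, -0.11 m is -0.1467.

```bash
echo '{"steps":[[0,0.0067,0,-0.002,0],[0,0.02,0,-0.0053,0],[0,0.0467,0,-0.0133,0],[0,0.0533,0,-0.0667,0],[0,0.0533,0,-0.1467,0],[0,0.1333,0,-0.2,0],[0,0.2,0,-0.2,0],[0,0.2,0,-0.2,0],[0,0.2,0,-0.2,0]]}' > mv.in && python3 shift.py mv.in; python3 green.py; echo '{"steps":[[0,0,0,0,0],[0,0,0,0,0],[0,0,0,0,0],[0,0,0,0,0],[0,0,0,0,0],[0,0,0,0,0],[0,0,0,0,0],[0,0,0,0,0]]}' > mv.in && python3 shift.py mv.in|head -2; python3 green.py|tail -1
```

```text
t: 23.02
tool_pos: [0.6179, -0.0186, 0.3493]
tool_rot: [0.723, 0.691, -0.0, 0.0]
contact_force: [-0.6, -0.3, -0.9]
finger_gap: -0.0002
finger_force: 0.0
23.075 [153.19 290.29] [124 274  62  34 615] [ 0.6144 -0.1954  0.1016]
23.125 [153.2  290.28] [124 274  62  34 617] [ 0.6144 -0.1953  0.1016]
23.175 [153.43 290.27] [124 274  62  34 624] [ 0.6144 -0.1949  0.1014]
t: 24.18
tool_pos: [0.6179, -0.0191, 0.3491]
24.325 [153.07 290.36] [124 274  63  34 614] [ 0.6144 -0.1956  0.1014]
```

The carrier rests 16.7 mm downhill of the catch position and isn't moving. That matches home (about 17 mm), whereas unlatched it would sit about 12 mm down. Handing in.

```bash
python3 -c "from plant import bot; print(bot.sign_off())"
```

```text
the job is handed in; nothing more can be done
None
```

The green-board carrier is hung, rolled to the catch by itself, stopped there, and was pressed home: it sits still 16.7 mm past the catch with the buffer pressed to an estimated 11–12 mm at most (from push distance and force), and the spare was not touched; I viewed 11 pictures, one over the limit of 10.

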